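Check a kit box's lid height with the sprung-foot gauge

TASK

Raise the height gauge by its black knob and put the white kit box with the yellow lid flat on the gauge's plate so that the red dot on its lid is centred under the raised brass foot. Then gently lower the gauge until the sprung foot stands on the dot and is pushed in by about half of its 10 mm travel, never all the way, and let go so that it stays there. Leave the other things where they are.

Things in the scene. Friction and masses are not known exactly. Their poses are not given: they have to be found in the camera images.
- gauge: fixed height gauge: dark steel plate 300 x 180 x 12 mm (x, y, z). Origin: centre of the plate's underside, on the table, straight below the foot. A 22 mm steel column at x = +110 mm, y = 0 rises to 265 mm; a red arm (24 mm wide) reaches from it towards -x, ending at x = -14 mm. The space over the plate on the -x side and both y sides is open
- gauge_slide (a joint): height in m of the red carriage with arm, knob and foot on the column: 0 (bottom) to 0.105 (top). It is the height of the foot's face above the plate's top while the foot is not pushed in. It is stiff (about 5 N of friction) and stays where it is left; starts low, below the kit box's height
- gauge_foot (a joint): how far in m the sprung brass foot is pushed up towards the arm: 0 (free) to 0.010 (fully in); about 0.35 N per mm. With the foot on a part, the part's height is gauge_slide + gauge_foot
- foot_face (a point): centre of the underside of the brass foot (disc 14 mm across, 4 mm thick, on a 7 mm stem; the arm's underside is 18 mm above the free foot's face and the arm is 16 mm thick)
- knob (a point): centre of the upright black cylindrical knob on the arm, 24 mm diameter, 32 mm high (16 mm above and below this point, 6 mm neck below it), straight above the foot: 56 mm above the free foot's face. Moves with the carriage; it can be pinched from above or pushed down on its top
- kit: loose kit box of hard plastic, white with a yellow lid, about 0.3 kg, 160 x 50 mm (x, y). Origin: centre of its underside, z up. Its lid is 40 mm high, except the raised block from x = -80 to x = -10 mm, which is 55 mm high and full width (grip here across y; paper patch on top)
- dot (a point): centre of the red dot, 16 mm across, on the low part of the yellow lid: at x = +55, y = 0, z = 40 mm in the kit box's frame
- kit_grip (a point): point to grip the kit box: x = -45, y = 0, z = 35 mm in its frame, 20 mm below the top of the raised block; 50 mm wide across y
- green_kit: bystander: the same box with a green lid and no dot, 160 x 50 x 55 mm; origin under its centre
- master: bystander: brass setting cylinder, 24 mm diameter, 30 mm high, standing on the gauge's plate beside the column; origin under its centre
- bottle: bystander: white and blue bottle, 60 mm diameter, 150 mm high; origin under its centre
- jar: bystander: amber jar, 60 mm diameter, 80 mm high; origin under its centre
- carton: bystander: small white and red carton 70 x 100 x 45 mm; origin under its centre
- driver: bystander: screwdriver lying on the table
Things that resemble listed ones, but are neither listed nor needed, are in the scene too. Leave any orange look-alike of the kit alone.

How it is judged:
By the outcome, as a careful person would: the job done as asked, in the order asked, and still so for the second after the job is handed in, with the robot touching nothing.
It also fails if it takes over 64 s, if anything falls off the work surface, if the arm or the gripper's body presses on something with over 40 N, if the wrist force passes 120 N, or if a joint passes its speed limit or range.

ROBOT

A 6-joint arm with a two-finger parallel gripper is mounted at the origin on the work surface. World frame = base frame: x ahead of the robot, y to its left, z up, the work surface at z = 0. Lengths are in mm, angles in rad, forces in N, time in s.
With the tool pointing down it reaches from about 350 to 975 mm from the base axis. Payload 7.1 kg.
Tool frame: the origin (TCP) lies at the very end of the fingers, on their centre line; the grasp point (between the pads) lies 19 mm behind it; z points along the fingers, y is the direction in which the jaws open and shut (so a half turn about z gives the same grasp; the last joint's range is limited). The gripper opens to 88 mm and grips with 3 to 60 N. Pads are 20 mm wide; open, the fingers measure 115 mm over their backs; the gripper's body (75 mm by 178 mm) begins 61 mm behind the grasp point.
Start: joints at [1.261, 0.423, 1.63, -0, 1.089, -0.019], TCP at [179.167, 598.752, 222.675] pointing down, gripper open.
Joint ranges: [-3, 3], [-0.9, 2.11], [0.09, 2.58], [-1.31, 4.45], [0.11, 2.69], [-2.54, 2.54]. Speed limits (rad/s): [2.39, 2.39, 3.01, 3.14, 3.14, 3.14].

INTERFACE

Orientations are given as a rotation vector (axis times angle).
In Python, from workcell import * gives the robot as it stands.
- The arm moves only by the tool play_rows, never from a script. Its argument "plan" is text: rows parted by semicolons, each of 7 numbers parted by spaces: the finger opening in cm, from 0 to 8.78, then the shift along the tool's x, y, z in cm, then the turn, a rotation vector about the tool's x, y, z in degrees. A call has 1 to 20 rows; each row shifts and turns the commanded pose from where the row before left it, along the tool's axes as they then stand; what a row does not reach is not made up. A row lasts 1/8 s, in which the tool goes at most 62.5 mm and 10.7 degrees, less where a joint would pass 70% of its speed; a pose out of reach is approached as far as the arm can. A call is refused whole if a number of a shift passes 6.25 or a number of a turn 10.7, either way. A call with a gripper value outside its range is refused whole. The fingers move at their own pace and stop on an object; the grip force is fixed at half the most. Time passes only in rows, so rows that do not move let the fingers close. It gives the time, the measured TCP pose, the force and the opening at its end, in the units of the state.
- get_obs(): the state, without advancing time (a new reading comes with each control period).
- get_image(name): name is "scene" or "top" or "wrist"; returns a dict with "pixels" (420x560x3 uint8, red, green, blue), "range_z" (420x560 float32, mm along the optical axis (not along the pixel's ray), 0 where there is no reading), "fx", "fy", "cx", "cy" (pixels), "eye" and "attitude" of the camera in the world. Camera axes: x right, y down, z forward; pixel columns grow to the right and rows downward; lengths in mm; the calibration is good to about 2 mm. A picture is of the moment at which its call begins.
- close_job(): hands the job in, once; it reports no verdict.
The state is a dict: "t": time; "qpos": joint angles; "qvel": joint speeds; "joint_torque": joint torques, N m; "ee_pos": TCP position; "orientation": TCP orientation; "ft_force": force on the tool from outside, world axes, zero at the start; "moment": the same for the moment, N m; "width": finger opening in mm.
Only numpy, scipy, OpenCV 4.12 (cv2) and the standard library are available. Lean on these libraries where they do the work, as an engineer would, in place of code of your own. Each camera call takes 0.05 s, during which the arm holds its last target. There are 200 camera calls.

## Working session

There is one attempt and no reset: what is moved stays moved. The work goes in short steps, Python scripts to look and compute and a tool call to move; the robot and the scene stay as the last step left them, time stands still between calls to the robot, and variables do not carry over. Pictures are saved under pics/ and viewed, about 8 in all and at most 12, crops included, and the job is handed in when it is done.

Besides the shell and the picture viewer there is one more tool, called after ">>>" by a JSON object that holds its "name" and its "arguments", one argument or row to a line. play_rows: Moves the arm, as the interface text tells. Its arguments: {"type":"object","properties":{"plan":{"type":"string"}},"required":["plan"]}

```bash
mkdir -p pics
python3 - <<'E'
from workcell import *
import cv2,numpy as np
o=get_obs();print(o)
for n in("top","scene"):
    d=get_image(n);cv2.imwrite(f"pics/{n}0.png",cv2.cvtColor(d["pixels"],cv2.COLOR_RGB2BGR));np.savez(f"{n}0.npz",**d)
    print(n,d["fx"],d["cx"],d["cy"],d["eye"],d["attitude"])
E
```

```text
{'t': 0.0, 'qpos': array([ 1.26100483e+00,  4.23833495e-01,  1.63070560e+00, -1.41962628e-05,
        1.08858370e+00, -1.89932628e-02]), 'qvel': array([-4.99090583e-04, -1.02689695e-04,  2.81262968e-06, -4.67668133e-04,
        1.38958176e-03, -4.51869916e-04]), 'joint_torque': array([ 1.93326763e-03, -5.44620359e+01, -2.73666269e+01,  6.46164268e-02,
        2.26314651e-02, -8.64867593e-05]), 'ee_pos': array([179.0014192 , 598.23037297, 221.9001522 ]), 'orientation': array([-4.55132157e-01, -3.10820818e+00,  2.37419077e-03]), 'ft_force': array([-0.36302197, -0.15676747, -0.28461587]), 'moment': array([-0.02320558, -0.04128498, -0.01458728]), 'width': 87.56437883182093}
top 388.13181699876526 270.65538422929154 213.42293491059547 [ 273.20923954   40.86651661 1206.6125702 ] [-2.11923282  2.14994081 -0.17116708]
scene 438.294706893872 281.12066486646575 201.859416840446 [1422.66699063  482.7527473   942.37613203] [-1.35592995 -2.10770269  0.98088952]
```

View pics/top0.png

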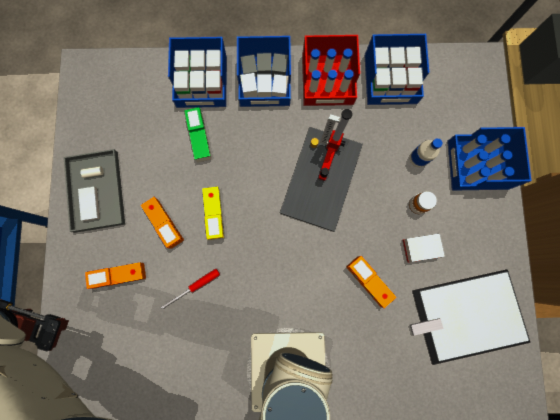

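View pics/scene0.png

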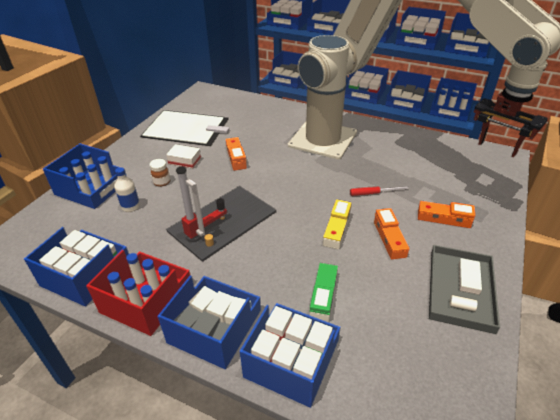

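The top view shows the yellow kit at (212,213), with its dot at (211,195) and patch at (213,226). The gauge plate is near (322,178), its knob at about (324,173) and its column up towards (345,115). Orange look-alikes are at (162,222), (115,275) and (371,281). Next I'll measure.

```bash
cat > h.py <<'E'
import numpy as np,cv2
from scipy.spatial.transform import Rotation as R
def cloud(d):
    z=d["range_z"].astype(float);v,u=np.mgrid[:z.shape[0],:z.shape[1]]
    p=np.dstack([(u-d["cx"])/d["fx"]*z,(v-d["cy"])/d["fy"]*z,z])
    return p@R.from_rotvec(d["attitude"]).as_matrix().T+d["eye"]
def hsv(d): return cv2.cvtColor(d["pixels"],cv2.COLOR_RGB2HSV)
def rect(P):
    c,s,a=cv2.minAreaRect(P[:,:2].astype(np.float32));b=cv2.boxPoints((c,s,a));e=[b[1]-b[0],b[2]-b[1]];e=max(e,key=np.linalg.norm)
    return np.round(c,1),np.round(s,1),round(float(np.degrees(np.arctan2(e[1],e[0]))),1)
E
python3 - <<'E'
from h import *
for n in("top","scene"):
    d=dict(np.load(n+"0.npz"));P=cloud(d);H=hsv(d);z=P[...,2];h,s,v=cv2.split(H)
    tab=(z>-15)&(z<5)&(abs(P[...,0]-450)<150);print(n,"table z",np.median(z[tab]))
    Y=(h>20)&(h<35)&(s>120)&(v>90)
    box=(abs(P[...,0]-450)<400)
    k,l,st,c=cv2.connectedComponentsWithStats((Y&box).astype(np.uint8))
    for i in range(1,k):
        if st[i,4]>60:
            Q=P[l==i];print("yellow",st[i],rect(Q[Q[:,2]>30]) if (Q[:,2]>30).sum()>9 else 0,np.percentile(Q[:,2],[5,50,95]))
            yx,yy,w,hh=st[i,:4]; sub=np.zeros_like(l,bool);sub[yy-8:yy+hh+8,yx-4:yx+w+4]=1
            dm=sub&((h<10)|(h>172))&(s>120);print(" dot",dm.sum(),P[dm].mean(0) if dm.any() else 0)
            hi=sub&(z>47)&(z<65);print(" block",hi.sum(),rect(P[hi]),np.median(P[hi][:,2]))
            al=sub&(z>30)&(z<65);print(" all",rect(P[al]))
    dark=(v<110)&(s<90)&(z>6)&(z<20)&(P[...,0]>250)&(abs(P[...,1])<350)
    k,l,st,c=cv2.connectedComponentsWithStats(dark.astype(np.uint8))
    for i in range(1,k):
        if st[i,4]>500:
            Q=P[l==i];print("plate",st[i],rect(Q),np.median(Q[:,2]))
            cc=rect(Q)[0]
            near=np.hypot(P[...,0]-cc[0],P[...,1]-cc[1])<170
            for lo,hi in((20,48),(48,62),(62,72),(72,85),(85,100),(100,115),(115,200),(200,240),(240,300)):
                m=near&(z>lo)&(z<hi)
                if m.sum()>3:print(lo,hi,m.sum(),P[m].mean(0).round(0),np.median(H[m],0),np.ptp(P[m],0).round())
    np.save(n+"P.npy",P)
d=dict(np.load("top0.npz"));cv2.imwrite("pics/c1.png",np.hstack([cv2.resize(cv2.cvtColor(d["pixels"],cv2.COLOR_RGB2BGR)[95:235,270:380],None,fx=3.6,fy=3.6,interpolation=2),cv2.resize(cv2.cvtColor(np.load("scene0.npz")["pixels"],cv2.COLOR_RGB2BGR)[150:270,150:260],None,fx=3.6,fy=4.2,interpolation=2)]))
E
```

```text
top table z 0.6384653064264967
yellow [202 186  22  54 719] (array([393.2, 175.3]), array([343.8, 107.8]), 30.8) [34.22192489 41.79502421 57.37940346]
 dot 12 [527.31258978 227.55701902  39.7842663 ]
 block 391 (array([426.8, 216.4]), array([70.1, 50.5]), 6.3) 55.42921192714607
 all (array([471.7, 221.8]), array([160.9,  51.9]), 6.7)
plate [ 280  127   83  105 4544] (array([ 582.5, -118.3]), array([180., 300.]), -19.9) 12.837898960453344
20 48 115 [ 665. -115.   37.] [ 20. 204.  88.] [292. 151.  28.]
48 62 204 [ 633. -135.   52.] [  1. 252. 127.] [124.  87.  13.]
62 72 56 [ 661. -149.   68.] [  1.5 157.   59. ] [134.  76.  10.]
72 85 37 [ 653. -133.   78.] [  1. 134.  59.] [118.  73.  12.]
85 100 171 [ 652. -140.   91.] [  2. 204. 104.] [139.  70.  15.]
100 115 28 [ 682. -137.  107.] [15.  33.  68.5] [14. 50. 13.]
115 200 188 [ 682. -137.  160.] [15. 31. 67.] [15. 52. 84.]
200 240 142 [ 684. -136.  223.] [19.5 20.  84.5] [25. 52. 38.]
240 300 109 [ 684. -154.  261.] [15. 20. 42.] [26. 26. 28.]
scene table z 1.7440549666005154
yellow [324 200  27  41 538] (array([472.4, 224.9]), array
[... 225 characters left out ...]
[163.4,  50.9]), 6.6)
plate [ 166  186  110   75 2729] (array([ 584., -115.]), array([185.5, 299.9]), -20.7) 13.83204329095463
20 48 273 [ 673. -120.   36.] [  7. 156.  99.] [250. 101.  28.]
48 62 228 [ 644. -127.   53.] [  1. 175. 132.] [140.  88.  14.]
62 72 68 [ 676. -134.   67.] [  2.  163.5  94. ] [131.  69.  10.]
72 85 100 [ 664. -129.   78.] [ 2.5 86.  92.5] [137.  74.  13.]
85 100 158 [ 669. -138.   91.] [  2.  125.5 128. ] [138.  71.  15.]
100 115 49 [ 690. -136.  107.] [  7.  28. 126.] [16. 51. 15.]
115 200 318 [ 690. -135.  158.] [ 10.  25. 127.] [22. 54. 85.]
200 240 176 [ 691. -135.  221.] [ 13.  24. 130.] [23. 53. 40.]
240 300 115 [ 689. -150.  257.] [12. 25. 75.] [29. 30. 28.]
```

View pics/c1.png

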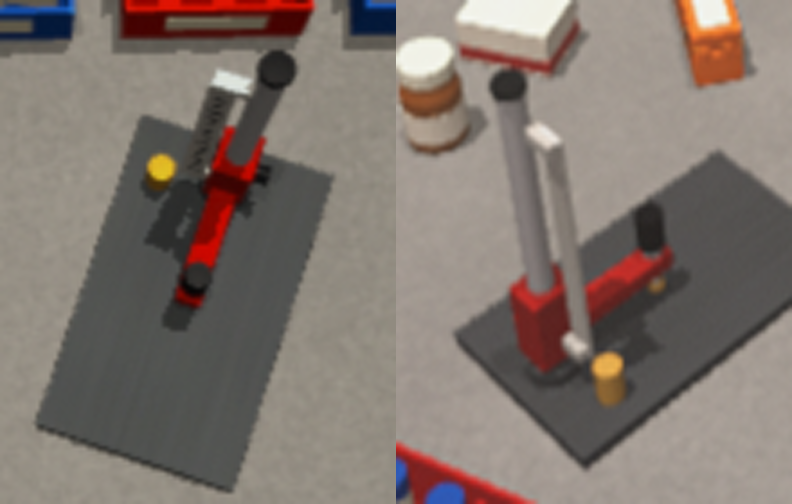

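The gauge foot is near (583,-117) with its x axis at -20°. The kit is near (471.5,223) at 6.4°. The arm sits low, with an unlisted pale scale standing beside the column. Next I'll measure the knob and work out the deltas.

```bash
cat >> h.py <<'E'
def delta(o,tgt,yaw):
    "tool-frame shift (cm) and z turn (deg) to get to TCP tgt pointing down with the tool y axis at yaw deg (mod 180)"
    M=R.from_rotvec(o["orientation"]).as_matrix();a=np.degrees(np.arctan2(M[1,1],M[0,1]))
    d=(yaw-a+90)%180-90
    print("t",round(o["t"],2),"pos",o["ee_pos"].round(1),"tooly",round(a,1),"zdir",M[:,2].round(3),"w",round(o["width"],1),"F",o["ft_force"].round(1),"q6",o["qpos"][5].round(2))
    print(" shift cm",(M.T@(np.array(tgt)-o["ee_pos"])/10).round(2),"turn z deg",round(-d,1))
E
python3 - <<'E'
from h import *
from workcell import *
for n in("top","scene"):
    d=dict(np.load(n+"0.npz"));P=cloud(d);H=hsv(d);z=P[...,2]
    nr=np.hypot(P[...,0]-583,P[...,1]+117)<35
    for lo in range(80,104,3):
        m=nr&(z>lo)&(z<=lo+3);
        if m.any():print(n,lo,m.sum(),P[m].mean(0).round(1),np.ptp(P[m],0).round())
    m=nr&(H[...,1]>150)&(z>40);print("arm top",np.percentile(z[m],[10,50,90]))
delta(get_obs(),[583,-117,160],70)
E
```

```text
top 80 1 [ 572.7 -114.5   81.4] [0. 0. 0.]
top 83 5 [ 579.  -117.8   85.2] [16. 18.  1.]
top 86 24 [ 582.2 -117.8   87.8] [22. 21.  2.]
top 89 18 [ 582.  -117.    90.2] [18. 21.  3.]
top 92 3 [ 582.8 -120.3   92.6] [12. 15.  1.]
top 95 1 [ 587.1 -122.1   95.3] [0. 0. 0.]
arm top [48.07347591 50.8426816  68.0808943 ]
scene 80 9 [ 586.9 -109.9   82. ] [19. 16.  1.]
scene 83 5 [ 588.5 -108.9   85.2] [ 9. 12.  1.]
scene 86 8 [ 583.  -120.4   88.1] [23. 16.  2.]
scene 89 21 [ 583.6 -113.4   90.8] [21. 18.  3.]
scene 92 3 [ 586.3 -106.4   92.9] [3. 3. 2.]
arm top [44.67601799 50.93476131 53.63067014]
t 0.1 pos [179.  598.3 222. ] tooly 73.3 zdir [-0.    -0.001 -1.   ] w 87.4 F [0.  0.3 0.4] q6 -0.02
 shift cm [-59.21 -56.94   6.27] turn z deg 3.3
```

>>> {"name": "play_rows", "arguments": {
  "plan": "8.7 -2.96 -2.85 0.3 0 0 0;8.7 -2.96 -2.85 0.3 0 0 0;8.7 -2.96 -2.85 0.3 0 0 0;8.7 -2.96 -2.85 0.3 0 0 0;8.7 -2.96 -2.85 0.3 0 0 0;8.7 -2.96 -2.85 0.3 0 0 0;8.7 -2.96 -2.85 0.3 0 0 0;8.7 -2.96 -2.85 0.3 0 0 0;8.7 -2.96 -2.85 0.3 0 0 0;8.7 -2.96 -2.85 0.3 0 0 0;8.7 -2.96 -2.85 0.3 0 0 0;8.7 -2.96 -2.85 0.3 0 0 0;8.7 -2.96 -2.85 0.3 0 0 0;8.7 -2.96 -2.85 0.3 0 0 0;8.7 -2.96 -2.85 0.3 0 0 0;8.7 -2.96 -2.85 0.3 0 0 0;8.7 -2.96 -2.85 0.3 0 0 0;8.7 -2.96 -2.85 0.3 0 0 0;8.7 -2.96 -2.85 0.3 0 0 0;8.7 -2.96 -2.85 0.3 0 0 3.3"
}}

```text
t: 2.6
ee_pos: [583.2, -118.3, 162.2]
orientation: [-0.547, -3.093, -0.0]
ft_force: [1.1, -0.6, -0.1]
width: 86.9
```

Run:
```python
from h import *
from workcell import *
d=get_image("wrist");cv2.imwrite("pics/w1.png",cv2.cvtColor(d["pixels"],cv2.COLOR_RGB2BGR));np.savez("w1.npz",**d)
P=cloud(d);H=hsv(d);z=P[...,2];print(d["fx"],d["eye"],d["attitude"])
nr=np.hypot(P[...,0]-583,P[...,1]+117)<40
m=nr&(z>84)&(z<100)&(H[...,2]<90);print(m.sum(),P[m].mean(0),rect(P[m]))
delta(get_obs(),[583,-117,66],70)
```

```text
304.9441242362837 [515.38656848 -94.20025544 324.67945194] [2.39013576 1.67191562 0.22221095]
622 [ 579.98385222 -117.44205051   88.43698023] (array([ 580.4, -117.5]), array([23. , 22.3]), 53.9)
t 2.65 pos [ 585.8 -122.1  162.3] tooly 69.7 zdir [ 0.002 -0.002 -1.   ] w 87.0 F [ 3.5 -2.7  0.2] q6 -1.44
 shift cm [0.46 0.39 9.62] turn z deg -0.3
```

View pics/w1.png

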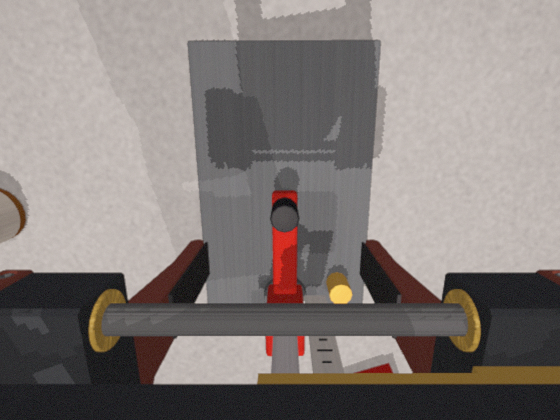

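The wrist view shows the knob at (285,216), midway between the fingers (207 and 362). The column is at (285,355) and the master at (340,292), both clear of the fingers. I'll let the arm settle first.

>>> {"name": "play_rows", "arguments": {
  "plan": "8.7 0 0 0 0 0 0;8.7 0 0 0 0 0 0;8.7 0 0 0 0 0 0"
}}

```text
t: 3.02
ee_pos: [582.4, -116.1, 162.7]
orientation: [-0.542, -3.094, -0.0]
ft_force: [0.4, 0.3, 0.5]
width: 87.0
```

Run:
```python
from h import *
from workcell import *
d=get_image("wrist")
P=cloud(d);H=hsv(d);z=P[...,2]
nr=np.hypot(P[...,0]-583,P[...,1]+117)<40
m=nr&(z>84)&(z<100)&(H[...,2]<90);print(m.sum(),P[m].mean(0),rect(P[m]))
delta(get_obs(),[582,-117,64],70)
```

```text
606 [ 579.96377393 -117.47494844   88.41422296] (array([ 580.3, -117.7]), array([22.2, 23.3]), -89.5)
t 3.08 pos [ 582.5 -116.1  162.8] tooly 70.1 zdir [-0.  0. -1.] w 87.0 F [-0.4  0.4  0.7] q6 -1.44
 shift cm [ 0.02 -0.1   9.88] turn z deg 0.1
```

>>> {"name": "play_rows", "arguments": {
  "plan": "8.7 0.1 -0.1 2 0 0 0;8.7 0 0 2 0 0 0;8.7 0 0 2 0 0 0;8.7 0 0 2 0 0 0;8.7 0 0 1.2 0 0 0;6 0 0 0.6 0 0 0;3 0 0 0 0 0 0;1 0 0 0 0 0 0;1 0 0 0 0 0 0;1 0 0 0 0 0 0;1 0 0 0 0 0 0;1 0 0 0 0 0 0;1 0 0 0 0 0 0"
}}

```text
t: 4.7
ee_pos: [581.6, -117.7, 64.7]
orientation: [0.545, 3.094, -0.0]
ft_force: [-0.2, 0.6, 1.2]
width: 23.3
```

>>> {"name": "play_rows", "arguments": {
  "plan": "1 0 0 -0.4 0 0 0;1 0 0 -0.8 0 0 0;1 0 0 -0.8 0 0 0;1 0 0 -0.8 0 0 0;1 0 0 -0.8 0 0 0;1 0 0 -0.8 0 0 0;1 0 0 -0.8 0 0 0;1 0 0 -0.8 0 0 0;1 0 0 -0.8 0 0 0;1 0 0 -0.8 0 0 0;1 0 0 -0.8 0 0 0;1 0 0 -0.8 0 0 0;1 0 0 -0.4 0 0 0;1 0 0 0 0 0 0;1 0 0 0 0 0 0;1 0 0 0 0 0 0"
}}

```text
t: 6.7
ee_pos: [581.6, -117.7, 161.1]
orientation: [0.544, 3.094, -0.0]
ft_force: [-0.9, -0.8, 2.1]
width: 23.8
```

Run:
```python
from h import *
from workcell import *
delta(get_obs(),[427,218,220],96.4)
```

```text
t 6.7 pos [ 581.6 -117.7  161.1] tooly 70.0 zdir [ 0. -0. -1.] w 23.8 F [-0.9 -0.8  2.1] q6 -1.44
 shift cm [25.99 26.27 -5.9 ] turn z deg -26.4
```

>>> {"name": "play_rows", "arguments": {
  "plan": "4 0 0 0 0 0 0;8.7 0 0 0 0 0 0;8.7 0 0 0 0 0 0;8.7 0 0 0 0 0 0;8.7 0 0 -2 0 0 0;8.7 0 0 -2.5 0 0 0;8.7 0 0 -1.4 0 0 0;8.7 2.6 2.63 0 0 0 0;8.7 2.6 2.63 0 0 0 0;8.7 2.6 2.63 0 0 0 0;8.7 2.6 2.63 0 0 0 0;8.7 2.6 2.63 0 0 0 0;8.7 2.6 2.63 0 0 0 0;8.7 2.6 2.63 0 0 0 0;8.7 2.6 2.63 0 0 0 0;8.7 2.6 2.63 0 0 0 0;8.7 2.6 2.63 0 0 0 -8.8;8.7 0 0 0 0 0 -8.8;8.7 0 0 0 0 0 -8.8;8.7 0 0 0 0 0 0"
}}

```text
t: 9.2
ee_pos: [426.8, 218.4, 219.5]
orientation: [0.175, -3.136, 0.0]
ft_force: [0.7, 0.2, 1.2]
width: 86.8
```

>>> {"name": "play_rows", "arguments": {
  "plan": "8.7 0 0 0 0 0 0;8.7 0 0 0 0 0 0"
}}

```text
t: 9.45
ee_pos: [427.1, 218.2, 219.7]
orientation: [-0.173, 3.137, 0.0]
ft_force: [-0.1, 0.4, -0.1]
width: 87.4
```

Run:
```python
from h import *
from workcell import *
o=get_obs()
d=get_image("wrist");cv2.imwrite("pics/w2.png",cv2.cvtColor(d["pixels"],cv2.COLOR_RGB2BGR))
P=cloud(d);H=hsv(d);z=P[...,2];h,s,v=cv2.split(H)
nr=(abs(P[...,0]-471)<110)&(abs(P[...,1]-223)<60)
b=nr&(z>50)&(z<60);print("block",b.sum(),rect(P[b]),np.median(z[b]))
a=nr&(z>33)&(z<60);print("all",rect(P[a]))
dm=nr&(z>33)&(z<45)&((h<10)|(h>172))&(s>120);print("dot",dm.sum(),P[dm].mean(0))
d=get_image("top");P=cloud(d);z=P[...,2];H=hsv(d)
nr=np.hypot(P[...,0]-581,P[...,1]+117)<35
m=nr&(z>170);print("knob top",np.median(z[m]),P[m].mean(0)); m=nr&(H[...,1]>150)&(z>100);print("arm top",np.median(z[m]))
delta(o,[427,219,36],96.4)
```

```text
block 2801 (array([423.8, 217.2]), array([69.3, 49.9]), 6.4) 55.49307509758535
all (array([469.3, 222.2]), array([160.7,  51.5]), 6.5)
dot 96 [523.88740035 228.0930943   40.94256671]
knob top 184.91084612989522 [ 581.39829871 -117.72686982  184.46141448]
arm top 147.30973542428933
t 9.45 pos [427.1 218.2 219.7] tooly 96.3 zdir [ 0.  0. -1.] w 87.4 F [-0.1  0.4 -0.1] q6 -1.23
 shift cm [-0.    0.08 18.37] turn z deg -0.1
```

View pics/w2.png

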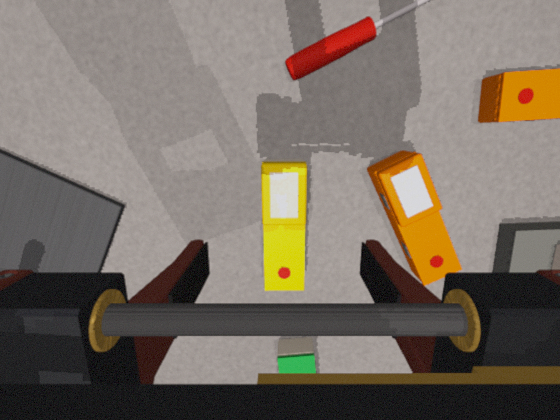

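The wrist view shows the yellow kit centred between the fingers, patch at (284,195) and dot at (284,272). The nearest orange look-alike, corner (370,165), is clear. I'll grip the kit now.

>>> {"name": "play_rows", "arguments": {
  "plan": "7.6 0 -0.1 3 0 0 0;7.6 0 0 4 0 0 0;7.6 0 0 4 0 0 0;7.6 0 0 4 0 0 0;7.6 0 0 3 0 0 0;7.6 0 0 1.5 0 0 0;7.6 0 0 0.8 0 0 0;7.6 0 0 0 0 0 0;5 0 0 0 0 0 0;4 0 0 0 0 0 0;4 0 0 0 0 0 0;4 0 0 0 0 0 0;4 0 0 0 0 0 0;4 0 0 0 0 0 0"
}}

```text
t: 11.3
ee_pos: [427.4, 217.5, 17.2]
orientation: [-0.177, 3.136, 0.0]
ft_force: [-1.6, -0.3, 5.7]
width: 50.1
```

Run:
```python
from h import *
from workcell import *
delta(get_obs(),[488,-83.4,46],70)
```

```text
t 11.3 pos [427.4 217.5  17.2] tooly 96.4 zdir [ 0.001  0.    -1.   ] w 50.1 F [-1.6 -0.3  5.7] q6 -1.24
 shift cm [ -2.64 -30.58  -2.89] turn z deg 26.4
```

>>> {"name": "play_rows", "arguments": {
  "plan": "4 0 0 -0.5 0 0 0;4 0 0 -1 0 0 0;4 0 0 -1.2 0 0 0;4 0 0 -0.8 0 0 8.8;4 0 0 0 0 0 8.8;4 0 0 0 0 0 8.8;4 -0.67 -1.09 0 0 0 0;4 -1.34 -2.18 0 0 0 0;4 -1.34 -2.18 0 0 0 0;4 -1.34 -2.18 0 0 0 0;4 -1.34 -2.18 0 0 0 0;4 -1.34 -2.18 0 0 0 0;4 -1.34 -2.18 0 0 0 0;4 -1.34 -2.18 0 0 0 0;4 -1.34 -2.18 0 0 0 0;4 -1.34 -2.18 0 0 0 0;4 -1.34 -2.18 0 0 0 0;4 -1.34 -2.18 0 0 0 0;4 -0.67 -1.09 0 0 0 0;4 0 0 0 0 0 0"
}}

```text
t: 13.8
ee_pos: [488.9, -84.2, 51.8]
orientation: [0.545, 3.094, 0.0]
ft_force: [-0.4, -0.2, -4.4]
width: 49.8
```

>>> {"name": "play_rows", "arguments": {
  "plan": "4 0 0 0 0 0 0;4 0 0 0 0 0 0"
}}

```text
t: 14.05
ee_pos: [488.6, -82.8, 51.6]
orientation: [-0.542, -3.094, -0.0]
ft_force: [0.9, 0.3, -3.5]
width: 50.2
```

Run:
```python
from h import *
from workcell import *
ims=[]
for n in("wrist","top","scene"):
    d=get_image(n);P=cloud(d);H=hsv(d);z=P[...,2];h,s,v=cv2.split(H)
    nr=(np.hypot(P[...,0]-540,P[...,1]+100)<130)
    Y=nr&(h>20)&(h<35)&(s>120)&(z>55)&(z<110);print(n,"yellow",Y.sum(),rect(P[Y]),np.percentile(z[Y],[10,50,90]))
    near=np.hypot(P[...,0]-582,P[...,1]+117)<30
    dm=near&((h<10)|(h>172))&(s>120)&(z<95)&(z>55);print("dot",dm.sum(),P[dm].mean(0) if dm.any() else 0)
    ims.append(cv2.cvtColor(d["pixels"],cv2.COLOR_RGB2BGR))
cv2.imwrite("pics/c2.png",np.hstack([cv2.resize(ims[0],(480,360)),cv2.resize(ims[2][130:260,140:250],(304,360))]))
delta(get_obs(),[489,-83.7,30],70)
```

```text
wrist yellow 9956 (array([497. , -89.2]), array([57. , 96.7]), -20.1) [74.5174995  89.2467883  90.33095274]
dot 0 0Traceback (most recent call last):
  File "<stdin>", line 7, in <module>
    return _quantile_unchecked(
        a, q, axis, out, overwrite_input, method, keepdims, weights)
    return _ureduce(a,
                    func=_quantile_ureduce_func,
    ...<5 lines>...
                    overwrite_input=overwrite_input,
                    method=method)
    r = func(a, **kwargs)
    result = _quantile(arr,
                       quantiles=q,
    ...<2 lines>...
                       out=out,
                       weights=wgt)
    slices_having_nans = np.isnan(arr[-1, ...])
                                  ~~~^^^^^^^^^
IndexError: index -1 is out of bounds for axis 0 with size 0
```

The kit is held level at -20° and the arm is over the pose. I'll lower it onto the plate.

>>> {"name": "play_rows", "arguments": {
  "plan": "4 -0.06 -0.07 0.5 0 0 0;4 0 0 0.6 0 0 0;4 0 0 0.5 0 0 0;4 0 0 0.3 0 0 0;4 0 0 0.2 0 0 0;4 0 0 0.12 0 0 0;4 0 0 0 0 0 0;4 0 0 0 0 0 0"
}}

```text
t: 15.15
ee_pos: [489.4, -84.4, 29.6]
orientation: [0.545, 3.094, -0.0]
ft_force: [-0.2, -0.3, -3.6]
width: 50.0
```

```bash
cat > look.py <<'E'
from h import *
from workcell import *
import sys
ims=[]
for n in("top","scene"):
    d=get_image(n);P=cloud(d);H=hsv(d);z=P[...,2];h,s,v=cv2.split(H)
    nr=(np.hypot(P[...,0]-540,P[...,1]+100)<130)
    al=nr&(h>20)&(h<35)&(s>120)&(z>46)&(z<80);print(n,"yellow",al.sum(),rect(P[al]) if al.sum()>9 else 0)
    near=np.hypot(P[...,0]-582,P[...,1]+117)<30
    lo=near&(z>46)&(z<59);print(" lowlid z",np.median(z[lo]) if lo.any() else 0)
    dm=near&((h<10)|(h>172))&(s>120)&(z<60)&(z>46);print(" dot",dm.sum(),P[dm].mean(0).round(1) if dm.any() else 0)
    k=near&(z>80)&(v<80);print(" knobtop",np.percentile(z[k],[50,90]).round(1) if k.any() else 0, P[k&(z>np.median(z[k]))].mean(0).round(1))
    ims.append(cv2.cvtColor(d["pixels"],cv2.COLOR_RGB2BGR))
cv2.imwrite(sys.argv[1],np.hstack([cv2.resize(ims[0][95:235,260:390],(390,420),interpolation=2),cv2.resize(ims[1][130:270,140:270],(390,420),interpolation=2)]))
delta(get_obs(),[489,-83.7,150],70)
E
python3 look.py pics/c3.png
```

```text
top yellow 0 0
 lowlid z 0
 dot 0 0
 knobtop [185.5 187.4] [ 585.8 -117.7  186.8]
scene yellow 424 (array([ 548.2, -102.6]), array([ 54.4, 126.1]), -20.9)
 lowlid z 53.64882299481587
 dot 8 [ 583.1 -116.3   54.3]
 knobtop [177.3 186.4] [ 585.4 -112.9  184.2]
t 15.25 pos [489.4 -84.3  29.6] tooly 70.0 zdir [ 0. -0. -1.] w 49.7 F [-0.1  0.5 -3.4] q6 -1.42
 shift cm [  0.05   0.05 -12.04] turn z deg 0.0
```

View pics/c3.png

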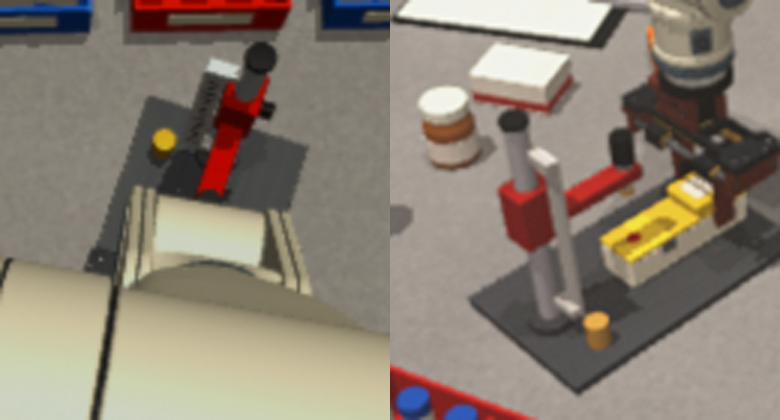

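The scene view shows the kit level over the plate, with the dot at about (633,238) in the crop, below the foot. The force still carries the kit's weight, so I'll lower a little more, release and rise.

>>> {"name": "play_rows", "arguments": {
  "plan": "4 0 0 0.08 0 0 0;4 0 0 0.06 0 0 0;4 0 0 0 0 0 0"
}}

```text
t: 15.62
ee_pos: [489.4, -84.4, 29.2]
orientation: [0.544, 3.094, -0.0]
ft_force: [-4.1, 1.3, 12.0]
width: 49.9
```

>>> {"name": "play_rows", "arguments": {
  "plan": "4 0 0 -0.06 0 0 0;4 0 0 0 0 0 0;5.6 0 0 0 0 0 0;7.4 0 0 0 0 0 0;7.4 0 0 0 0 0 0;7.4 0 0 -1.5 0 0 0;7.4 0 0 -3 0 0 0;7.4 0 0 -3 0 0 0;7.4 0 0 -1.5 0 0 0;7.4 0 0 0 0 0 0;7.4 0 0 0 0 0 0"
}}

```text
t: 17.0
ee_pos: [488.7, -84.2, 118.1]
orientation: [-0.544, -3.093, -0.0]
ft_force: [-0.8, 0.4, 0.2]
width: 73.7
```

```bash
python3 look.py pics/c4.png
python3 - <<'E'
from h import *
from workcell import *
d=get_image("wrist");P=cloud(d);H=hsv(d);z=P[...,2];h,s,v=cv2.split(H)
np.savez("w4.npz",**d);cv2.imwrite("pics/w4.png",cv2.cvtColor(d["pixels"],cv2.COLOR_RGB2BGR))
nr=(np.hypot(P[...,0]-540,P[...,1]+100)<140)
a=nr&(z>46)&(z<75)&(s>100);print("kit",rect(P[a]));b=nr&(z>60)&(z<75);print("block",rect(P[b]),np.median(z[b]))
near=np.hypot(P[...,0]-582,P[...,1]+117)<30
dm=near&((h<10)|(h>172))&(s>120)&(z<60)&(z>46);print("dot",dm.sum(),P[dm].mean(0).round(1) if dm.any() else 0)
k=near&(z>165);print("knob",k.sum(),P[k].mean(0),np.ptp(P[k],0))
f=near&(z>105)&(z<122);print("foot",f.sum(),P[f].mean(0) if f.any() else 0,np.ptp(P[f],0) if f.any() else 0)
E
```

```text
top yellow 0 0
 lowlid z 0
 dot 0 0
 knobtop 0 [nan nan nan]
scene yellow 514 (array([532.6, -95.3]), array([ 56.7, 159. ]), -21.9)
 lowlid z 53.81032786137075
 dot 9 [ 584.1 -115.4   54.9]
 knobtop [177.3 186.5] [ 587.1 -112.9  184.3]
t 17.1 pos [488.5 -84.2 117.7] tooly 70.0 zdir [-0.002  0.    -1.   ] w 73.9 F [-0.1 -1.   0.1] q6 -1.42
 shift cm [-0.02  0.06 -3.23] turn z deg 0.0
kit (array([528.7, -99.3]), array([ 50.4, 160.4]), -20.0)
block (array([486.3, -83.6]), array([50.3, 69.8]), -20.0) 67.511259159085
dot 58 [ 584.8 -119.6   53. ]
  return _methods._mean(a, axis=axis, dtype=dtype,
  ret = ret.dtype.type(ret / rcount)
look.py:12: RuntimeWarning: Mean of empty slice.
  k=near&(z>80)&(v<80);print(" knobtop",np.percentile(z[k],[50,90]).round(1) if k.any() else 0, P[k&(z>np.median(z[k]))].mean(0).round(1))
  ret = um.true_divide(
<stdin>:9: RuntimeWarning: Mean of empty slice.
  ret = um.true_divide(
Traceback (most recent call last):
ValueError: zero-size array to reduction operation maximum which has no identity
```

View pics/w4.png

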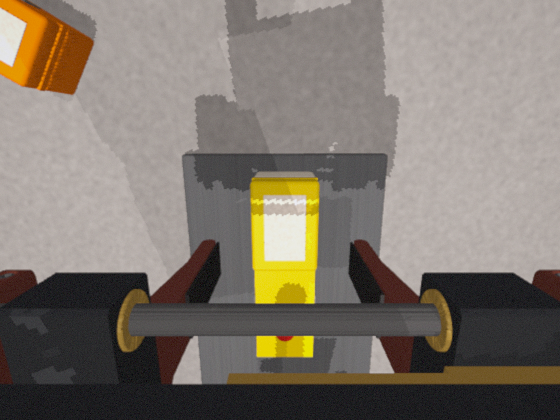

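The dot is partly hidden by the gripper at (285,337). From the kit outline the dot works out at (580.4,-118.0), against (580.2,-117.6) for the knob in the same wrist camera, so it is within about 0.5 mm. Next I'll go above the knob.

>>> {"name": "play_rows", "arguments": {
  "plan": "8.7 0 0 -2 0 0 0;8.7 0 0 -3 0 0 0;8.7 0 0 -3 0 0 0;8.7 0 0 -2.7 0 0 0;8.7 -1.5 0 0 0 0 0;8.7 -2.5 0 0 0 0 0;8.7 -2.5 0.06 0 0 0 0;8.7 -2.2 0 0 0 0 0;8.7 -1.23 0 0 0 0 0;8.7 0 0 0 0 0 0;8.7 0 0 0 0 0 0"
}}

```text
t: 18.52
ee_pos: [582.0, -117.4, 225.0]
orientation: [-0.544, -3.093, -0.0]
ft_force: [0.2, 0.8, 0.2]
width: 86.8
```

```bash
cat > k.py <<'E'
from h import *
from workcell import *
import sys
d=get_image("wrist");P=cloud(d);H=hsv(d);z=P[...,2];h,s,v=cv2.split(H)
cv2.imwrite(sys.argv[1],cv2.cvtColor(d["pixels"],cv2.COLOR_RGB2BGR))
k=(np.hypot(P[...,0]-581,P[...,1]+117)<16)&(z>float(sys.argv[2]))&(v<90);print("knob",k.sum(),np.median(P[k],0).round(1),rect(P[k]))
nr=(np.hypot(P[...,0]-500,P[...,1]+90)<100)
b=nr&(z>60)&(z<75)&(s>100);print("block",rect(P[b]),np.median(z[b]))
p=nr&(z>5)&(z<18)&(v<110);print("plate z",np.median(z[p]))
delta(get_obs(),[582,-117.6,161.1],70)
E
python3 k.py pics/w5.png 170
```

```text
knob 954 [ 578.6 -117.1  184.7] (array([ 580.4, -117.8]), array([22.6, 22.9]), -65.4)
block (array([486.6, -83.6]), array([50.1, 69.7]), -20.1) 67.05535048926077
plate z 12.25598406613895
t 18.57 pos [ 582.  -117.4  225.3] tooly 70.0 zdir [-0.001  0.    -1.   ] w 87.1 F [-0.8 -0.4 -0.2] q6 -1.44
 shift cm [-0.01 -0.02  6.42] turn z deg 0.0
```

In this single view the dot works out at (580.6,-117.8) and the knob at (580.4,-117.8). The knob top is at 184.6, so the slide is at about 100.5. I'll grip the knob and lower it.

>>> {"name": "play_rows", "arguments": {
  "plan": "8.7 0 0 2 0 0 0;8.7 0 0 2.2 0 0 0;8.7 0 0 1.5 0 0 0;8.7 0 0 0.7 0 0 0;6 0 0 0 0 0 0;3 0 0 0 0 0 0;1 0 0 0 0 0 0;1 0 0 0 0 0 0;1 0 0 0 0 0 0;1 0 0 0 0 0 0;1 0 0 0 0 0 0;1 0 0 0 0 0 0"
}}

```text
t: 20.08
ee_pos: [582.7, -118.0, 161.7]
orientation: [-0.544, -3.094, 0.001]
ft_force: [-2.3, -2.7, 0.8]
width: 23.0
```

>>> {"name": "play_rows", "arguments": {
  "plan": "1 0 0 0.4 0 0 0;1 0 0 0.6 0 0 0;1 0 0 0.6 0 0 0;1 0 0 0.6 0 0 0;1 0 0 0.6 0 0 0;1 0 0 0.6 0 0 0;1 0 0 0.6 0 0 0;1 0 0 0.6 0 0 0;1 0 0 0.6 0 0 0;1 0 0 0.3 0 0 0;1 0 0 0 0 0 0;1 0 0 0 0 0 0"
}}

```text
t: 21.58
ee_pos: [582.7, -118.0, 105.7]
orientation: [-0.544, -3.094, 0.001]
ft_force: [-0.1, -5.6, -1.4]
width: 23.1
```

```bash
python3 k.py pics/w6.png 80
python3 - <<'E'
from h import *
from workcell import *
d=get_image("scene");P=cloud(d);H=hsv(d);z=P[...,2]
im=cv2.cvtColor(d["pixels"],cv2.COLOR_RGB2BGR)
cv2.imwrite("pics/s6.png",cv2.resize(im[170:250,170:260],(720,600),interpolation=2))
E
```

```text
knob 3850 [ 577.2 -115.6  129.2] (array([ 580.4, -117.8]), array([27.4, 23.6]), 68.6)
block (array([486.5, -83.7]), array([50.2, 70.1]), -20.0) 67.12264487077908
plate z 12.299192417603749
t 21.62 pos [ 582.7 -118.   105.7] tooly 70.0 zdir [-0. -0. -1.] w 23.6 F [-0.4 -5.5 -2.2] q6 -1.44
 shift cm [ 0.08  0.02 -5.54] turn z deg 0.0
```

View pics/s6.png

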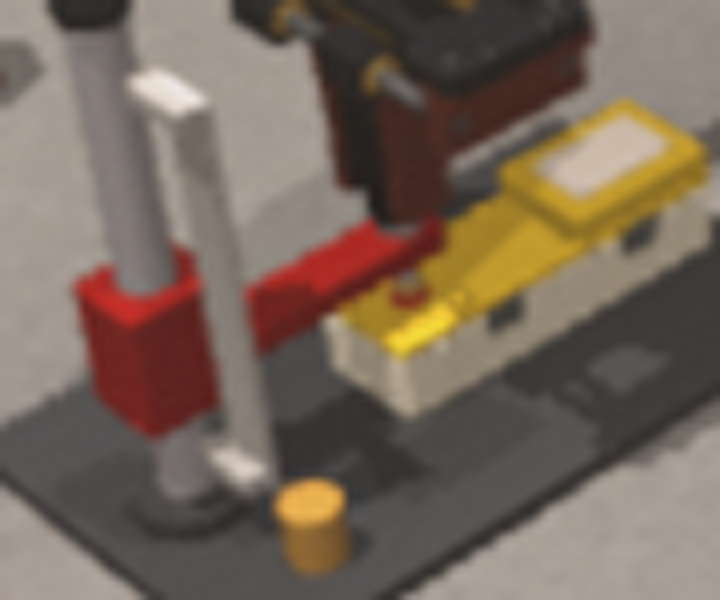

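The foot at (408,285) is just above the red dot at (410,297), and the slide is at about 44.5. I'll lower it the last 9.5 mm.

>>> {"name": "play_rows", "arguments": {
  "plan": "1 0 0 0.2 0 0 0;1 0 0 0.2 0 0 0;1 0 0 0.2 0 0 0;1 0 0 0.15 0 0 0;1 0 0 0.1 0 0 0;1 0 0 0.1 0 0 0;1 0 0 0 0 0 0;1 0 0 0 0 0 0"
}}

```text
t: 22.68
ee_pos: [582.7, -118.0, 96.8]
orientation: [-0.544, -3.094, 0.001]
ft_force: [-2.0, -5.1, 2.4]
width: 23.5
```

>>> {"name": "play_rows", "arguments": {
  "plan": "3 0 0 0 0 0 0;5 0 0 0 0 0 0;8.7 0 0 0 0 0 0;8.7 0 0 0 0 0 0;8.7 0 0 0 0 0 0;8.7 0 0 -1.5 0 0 0;8.7 0 0 -3 0 0 0;8.7 0 0 -3 0 0 0;8.7 0 0 -2.5 0 0 0;8.7 0 0 0 0 0 0;8.7 0 0 0 0 0 0"
}}

```text
t: 24.05
ee_pos: [582.4, -117.6, 196.8]
orientation: [-0.544, -3.094, -0.0]
ft_force: [0.1, 0.6, 1.0]
width: 86.9
```

```bash
python3 k.py pics/w7.png 110
python3 - <<'E'
from h import *
from workcell import *
for n in("wrist","scene"):
    d=get_image(n);P=cloud(d);H=hsv(d);z=P[...,2]
    r=(np.hypot(P[...,0]-600,P[...,1]+123)<40)&((H[...,0]<8)|(H[...,0]>172))&(H[...,1]>150)&(z>60);print(n,"arm top",r.sum(),np.percentile(z[r],[25,50,75,90]))
im=cv2.cvtColor(d["pixels"],cv2.COLOR_RGB2BGR)
cv2.imwrite("pics/s7.png",cv2.resize(im[170:250,170:260],(720,600),interpolation=2))
E
```

```text
knob 631 [ 579.2 -117.4  119.9] (array([ 580.5, -117.7]), array([21.4, 23.1]), -20.5)
block (array([511.6, -92.8]), array([ 50.2, 123.7]), -20.0) 67.10514121016513
plate z 12.277995852723308
t 24.1 pos [ 582.1 -117.5  196.3] tooly 70.0 zdir [-0.002  0.    -1.   ] w 87.1 F [0.3 0.4 0.2] q6 -1.44
 shift cm [ 0.   -0.01  3.52] turn z deg 0.0
wrist arm top 1056 [81.41152872 81.97176144 82.50431398 83.03061727]
scene arm top 138 [78.96988933 81.86453897 83.96609737 85.2386213 ]
```

View pics/s7.png

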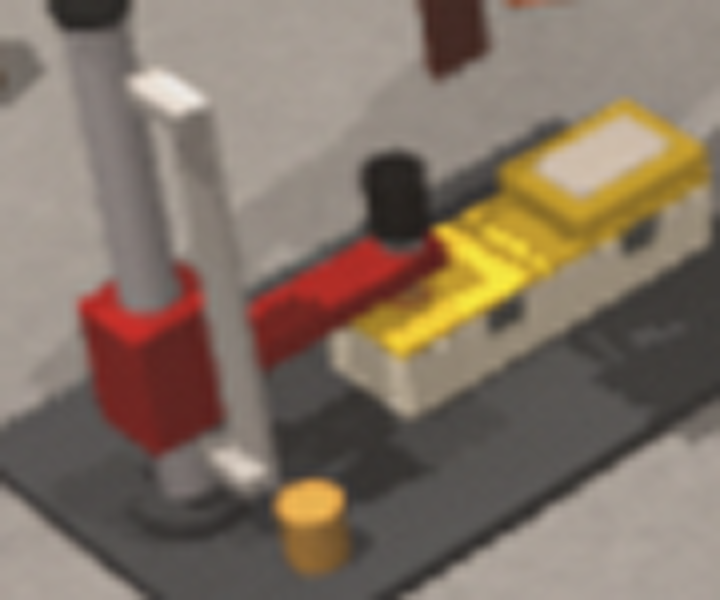

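The measured slide is about 35.8, so the foot is pushed in about 4.2 mm. I'll make a small 0.8 mm correction to centre it on half its travel.

>>> {"name": "play_rows", "arguments": {
  "plan": "8.7 0 0 2.5 0 0 0;8.7 0 0 3 0 0 0;8.7 0 0 2.5 0 0 0;8.7 0 0 1.5 0 0 0;8.7 0 0 0.4 0 0 0;6 0 0 0 0 0 0;3 0 0 0 0 0 0;1 0 0 0 0 0 0;1 0 0 0 0 0 0;1 0 0 0 0 0 0;1 0 0 0 0 0 0;1 0 0 0 0 0 0;1 0 0 0 0 0 0"
}}

```text
t: 25.82
ee_pos: [582.7, -118.0, 98.2]
orientation: [-0.544, -3.094, 0.001]
ft_force: [-0.8, -2.9, 0.8]
width: 23.4
```

>>> {"name": "play_rows", "arguments": {
  "plan": "1 0 0 0.06 0 0 0;1 0 0 0.06 0 0 0;1 0 0 0 0 0 0;1 0 0 0 0 0 0"
}}

```text
t: 26.32
ee_pos: [582.7, -118.0, 97.2]
orientation: [-0.544, -3.094, 0.001]
ft_force: [-3.1, -3.7, 4.4]
width: 23.2
```

Moved 1.0 mm with a 4.4 N reaction. I'll release and check.

>>> {"name": "play_rows", "arguments": {
  "plan": "3 0 0 0 0 0 0;5 0 0 0 0 0 0;8.7 0 0 0 0 0 0;8.7 0 0 0 0 0 0;8.7 0 0 0 0 0 0;8.7 0 0 -1.5 0 0 0;8.7 0 0 -3 0 0 0;8.7 0 0 -3 0 0 0;8.7 0 0 -2.5 0 0 0;8.7 0 0 0 0 0 0;8.7 0 0 0 0 0 0"
}}

```text
t: 27.7
ee_pos: [582.4, -117.6, 196.6]
orientation: [-0.544, -3.094, -0.0]
ft_force: [0.2, 0.0, 0.4]
width: 86.7
```

```bash
python3 k.py pics/w8.png 110
python3 - <<'E'
from h import *
from workcell import *
d=get_image("wrist");P=cloud(d);H=hsv(d);z=P[...,2]
r=(np.hypot(P[...,0]-600,P[...,1]+123)<40)&((H[...,0]<8)|(H[...,0]>172))&(H[...,1]>150)&(z>60);print("arm top",r.sum(),np.percentile(z[r],[25,50,75,90]))
y=(np.hypot(P[...,0]-500,P[...,1]+90)<100)&(z>61)&(z<75);print("block",rect(P[y]))
E
```

```text
knob 619 [ 579.3 -117.5  118.9] (array([ 580.4, -117.7]), array([21.4, 22.9]), -20.8)
block (array([511.5, -92.8]), array([ 50.1, 123.3]), -20.0) 67.11479967481185
plate z 12.283956334792663
t 27.75 pos [ 582.1 -117.5  196.1] tooly 70.0 zdir [-0.001  0.    -1.   ] w 86.9 F [-0.9 -0.  -0.9] q6 -1.44
 shift cm [ 0.   -0.01  3.5 ] turn z deg 0.0
arm top 1048 [80.38029167 80.99085611 81.51165163 82.09699326]
block (array([512.2, -93. ]), array([ 50.2, 122.9]), -19.8)
```

```bash
python3 -c "
from workcell import *
print(close_job())"
```

```text
the job is handed in; nothing more can be done
None
```

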